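# Look into the step bin, then close it quietly

## Task

I want to see from above whether the small step bin needs emptying: press its pedal down with your fingertips until the lid stands wide open, keep it open for about three seconds, then ease the pedal all the way back up so that the lid comes down slowly under control and does not slam. Work the pedal only and leave the lid itself alone; do not shove, tip or lift the bin, and leave the bucket, spray bottle, stone and massager where they stand. Finish with the lid closed and your hand clear of the bin.

Things in the scene. Friction and masses are not known exactly. Their poses are not given: they have to be found in the camera images.
- bin: round steel step bin, loose on the shelf, 1.6 kg: black skirt 176 mm across and 52 mm high, steel shell 168 mm across above it, 250 mm high with the lid shut. Origin at the centre of its underside, z up; its front, where the pedal sticks out, points along its own -x; the lid's hinge is at the back (+x), 94 mm behind the bin's axis and 237 mm up.
- pedal_top (a point): centre of the top face of the pedal's ribbed steel tread; moves with the pedal. The tread is 62 mm wide (along the bin's y), 52 mm long, about 9 mm thick, on a steel strap. With the pedal up this point is 131 mm in front of the bin's axis (43 mm in front of the skirt) and 52 mm above the shelf; it goes down almost straight, by 33 mm to the stop.
- lid (a joint): angle of the lid: 0 = shut on the rim, 1.4 rad = wide open with the pedal at its stop. It is tied to the pedal both ways: 1 mm at the tread moves the lid's front edge about 7 mm, so it closes fast if the tread is let up fast; let go, it falls shut at once.
- lid_panel: the birch lid, a disc 176 mm across and 13 mm thick, linked to the pedal by a push rod at the back. Origin on the lid's hinge axis; the lid reaches along its own -x from there.
- bucket: bystander: empty birch sauna bucket, 226 mm across, 190 mm high, its bow handle up to 289 mm. Origin at the centre of its underside.
- spray_bottle: bystander: amber glass spray bottle with black trigger head, 68 mm across, 211 mm high. Origin at the centre of its underside.
- stone: bystander: rough ceramic stove stone, about 100 mm across and 61 mm high. Origin at the centre of its underside.
- massager: bystander: wooden four-wheeled back massager with a knob on top, 112 by 84 mm, 82 mm high. Origin at the centre of its underside.
- pedal: the pedal, a steel strap ending in the tread. Origin on its pivot, a level axis parallel to the bin's y, 16 mm behind the bin's axis and 24 mm up; it turns 0.22 rad from up (lid shut) to its rigid stop (lid wide open), the lid 6.4 times as far. It needs 6 to 13 N on the tread, less as the lid rises; the lid's weight and a light spring push it back up, so it does not stay down.

How it is judged:
By the outcome, as a careful person would: the job done as asked, in the order asked, and still so for the second after the job is handed in, with the robot touching nothing.
It also fails if it takes over 56 s, if anything falls off the work surface, if the arm or the gripper's body presses on something with over 40 N, if the wrist force passes 120 N, or if a joint passes its speed limit or range.

## Robot

A 7-joint arm with a two-finger parallel gripper is mounted at the origin on the work surface. World frame = base frame: x ahead of the robot, y to its left, z up, the work surface at z = 0. Lengths are in m, angles in rad, forces in N, time in s.
With the tool pointing down it reaches from about 0.425 to 0.925 m from the base axis. Payload 6.8 kg.
Tool frame: the origin (TCP) lies at the very end of the fingers, on their centre line; the grasp point (between the pads) lies 19 mm behind it; z points along the fingers, x is the direction in which the jaws open and shut, and the axes are right-handed (so a half turn about z gives the same grasp; the last joint's range is limited). The gripper opens to 85 mm and grips with 20 to 120 N. Pads are 22 mm wide; open, the fingers measure 114 mm over their backs; the gripper's body (76 mm by 85 mm) begins 54 mm behind the grasp point. The pads swing forward as they close: fully open they stand 13 mm farther back than shut.
Start: joints at [1.008, 0.477, 0.022, 1.555, -0.011, 1.109, -0.083], TCP at [0.297, -0.606, 0.231] pointing down, gripper open.
Joint ranges: [-2.96, 2.96], [-0.34, 2.1], [-1.41, 1.46], [0.24, 2.44], [-1.37, 4.51], [0.17, 1.92], [-2.96, 2.96]. Speed limits (rad/s): [2.39, 2.39, 3.14, 3.14, 3.14, 3.14, 3.14].

## Interface

Orientations are given as a unit quaternion [w, x, y, z].
In Python, from station import bot gives the robot as it stands.
- The arm moves only by the shell command python3 -m creep 'ROWS' [FORCE]. ROWS is JSON, a list that holds one entry, the list of rows, each a list of 7 numbers: the shift along the tool's x, y, z in cm, then the turn, a rotation vector about the tool's x, y, z in rad, then the opening, from 0 (shut) to 1 (fully open). In form: [[[dx, dy, dz, wx, wy, wz, claw], ...]]. A call has 1 to 10 rows; each row is the pose to reach, as a shift and turn from the pose commanded when the call began, along the tool's axes at that moment; what a row does not reach only later rows make up. A row lasts 1/8 s, in which the tool goes at most 62.5 mm and 10.7 degrees, less where a joint would pass 70% of its speed; a pose out of reach is approached as far as the arm can. A call with a gripper value outside its range is refused whole. The fingers move at their own pace and stop on an object; FORCE is the grip in N (left out, the last holds). Time passes only in rows, so rows that repeat a pose let the fingers close. It gives the time, the measured TCP pose, the force and the opening at its end, in the units of the state.
- bot.get_obs(): the state, without advancing time (a new reading comes with each control period).
- bot.read_camera(name): name is "scene" or "top"; returns (picture, depth): 420x560x3 uint8, blue, green, red; 420x560 float32, m along the optical axis (not along the pixel's ray), 0 where there is no reading.
- bot.calibration(name): a dict with "mtx" (3x3 intrinsics, pixels), "dist_coeffs" ([k1, k2, p1, p2, k3] as OpenCV has them; the pictures are not rectified), "rvec" (rotation vector, rad) and "tvec" (3), from world to camera coordinates, as OpenCV has them. Camera axes: x right, y down, z forward; pixel columns grow to the right and rows downward; lengths in m; the calibration is good to about 2 mm. A picture is of the moment at which its call begins. calibration takes no time and is no camera call.
- bot.hand_in(): hands the job in, once; it reports no verdict.
Trained networks look in the newest picture that a camera, given by its name, has taken for a name from the list of things; names that differ only in an ending like _2 or _b are one class to them, and where a whole thing is asked for, a point or a joint stands for the part that bears it (a point fixed in the world has none). Each returns a list of dicts, best first, with "p" (0 to 1); they miss things now and then, are a little off and sometimes report something else, mostly with a low value. They report only what shows in the picture. A call takes as long as a camera call.
- bot.find_in(camera, label): "xy" ([column, row] in pixels, amid what is visible of it).
- bot.silhouettes(camera, label): "mask" (420x560 bool, what is visible of it) and "xy" ([column, row] in pixels, amid what is visible of it).
The state is a dict: "t": time; "q": joint angles; "joint_vel": joint speeds; "joint_torque": joint torques, N m; "eef_pos": TCP position; "tool_rot": TCP orientation; "contact_force": force on the tool from outside, world axes, zero at the start; "torque": the same for the moment, N m; "gripper_width": opening from 0.0 (shut) to 1.0 (fully open).
Only numpy, scipy, OpenCV 4.12 (cv2) and the standard library are available. Lean on these libraries where they do the work, as an engineer would, in place of code of your own. Each camera call takes 0.05 s, during which the arm holds its last target.

## Working session

There is one attempt and no reset: what is moved stays moved. The work goes in short steps, Python scripts to look and compute and a shell command to move; the robot and the scene stay as the last step left them, time stands still between calls to the robot, and variables do not carry over. Pictures are saved under pics/ and viewed, and the job is handed in when it is done.

```bash
ls; mkdir -p pics; python3 - <<'E'
from station import bot
import cv2,numpy as np
o=bot.get_obs(); print(o)
for c in ["scene","top"]:
    im,d=bot.read_camera(c); cv2.imwrite(f"pics/{c}0.png",im); np.save(f"pics/{c}0.npy",d)
    k=bot.calibration(c); print(c,{a:np.round(b,4).tolist() for a,b in k.items()})
    for l in ["pedal_top","bin","lid_panel"]:
        r=bot.silhouettes(c,l); print(c,l,[(x['p'],x['xy'],int(x['mask'].sum())) for x in r][:3])
        if r: np.save(f"pics/{c}0_{l}.npy",r[0]['mask'])
E
```

```text
pics
{'t': 0.0, 'q': array([ 1.00788053,  0.47781522,  0.02232529,  1.5564704 , -0.01152396,
        1.10928926, -0.08311606]), 'joint_vel': array([ 0.00019359,  0.00044064, -0.00216575, -0.00067457, -0.00027496,
        0.00060578, -0.00030924]), 'joint_torque': array([ 2.74447466e-04, -5.96446931e+01,  1.60795044e+00, -2.81191152e+01,
        1.24741867e-02,  9.36827157e-03,  2.13456286e-05]), 'eef_pos': array([ 0.2962613 , -0.60584043,  0.23030729]), 'tool_rot': array([-4.43167929e-04,  8.48322558e-01, -5.29478968e-01, -8.14571441e-04]), 'contact_force': array([ 0.07278079, -0.00331734,  0.29393675]), 'torque': array([-0.01969637, -0.08263397,  0.02152318]), 'gripper_width': 0.9959170193007253}
scene {'mtx': [[436.4981, 0.0, 279.7258], [0.0, 436.4981, 216.4174], [0.0, 0.0, 1.0]], 'dist_coeffs': [-0.0546, 0.0, 0.0, 0.0, 0.0], 'rvec': [2.4626, -1.4916, 0.2325], 'tvec': [-0.3211, 0.5528, 1.2159]}
scene pedal_top [(0.7, [296.7, 223.1], 373)]
scene bin [(0.75, [254.3, 211.8], 5123)]
scene lid_panel [(0.84, [253.3, 197.1], 3254)]
top {'mtx': [[543.6363, 0.0, 281.564], [0.0, 543.6363, 199.8938], [0.0, 0.0, 1.0]], 'dist_coeffs': [-0.2054, 0.0, 0.0, 0.0, 0.0], 'rvec': [2.1448, -2.1864, 0.0819], 'tvec': [0.0124, 0.6319, 1.5928]}
top pedal_top [(0.94, [308.7, 188.4], 402)]
top bin [(0.63, [270.8, 204.8], 4333)]
top lid_panel [(0.86, [269.5, 203.2], 3354)]
```

View pics/scene0.png

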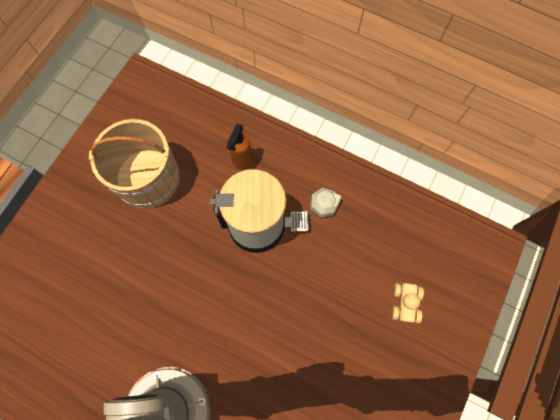

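View pics/top0.png

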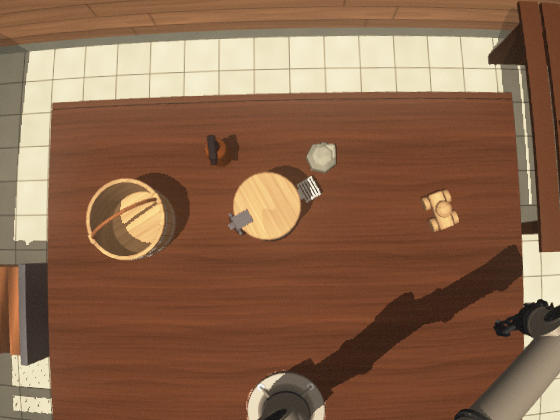

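```bash
cat > h.py <<'E'
from station import bot
import cv2,numpy as np
def pts(c,d,mask=None):
    k=bot.calibration(c); m=(d>0) if mask is None else (mask&(d>0))
    v,u=np.nonzero(m); z=d[v,u].astype(float)
    n=cv2.undistortPoints(np.stack([u,v],1).astype(np.float64)[:,None],np.array(k['mtx']),np.array(k['dist_coeffs']))[:,0]
    P=np.c_[n*z[:,None],z]; R=cv2.Rodrigues(np.array(k['rvec'],float))[0]
    return (P-np.array(k['tvec']).ravel())@R
E
python3 - <<'E'
from h import *
for c in ["scene","top"]:
    d=np.load(f"pics/{c}0.npy")
    for l in ["pedal_top","lid_panel"]:
        m=np.load(f"pics/{c}0_{l}.npy"); m=cv2.erode(m.astype(np.uint8),np.ones((3,3)))>0
        p=pts(c,d,m); print(c,l,np.median(p,0).round(4),p.min(0).round(3),p.max(0).round(3))
        zt=.052 if l=="pedal_top" else .25
        q=p[abs(p[:,2]-zt)<.008]
        if len(q)>5:
            r=cv2.minAreaRect((q[:,:2]*1000).astype(np.float32)); print('  ',len(q),q.mean(0).round(4),r, cv2.minEnclosingCircle((q[:,:2]*1000).astype(np.float32)))
E
```

```text
scene pedal_top [ 0.6582 -0.0778  0.0504] [ 0.631 -0.11   0.037] [ 0.691 -0.043  0.059]
   270 [ 0.6605 -0.0794  0.0508] ((658.8232421875, -74.4256591796875), (53.27128219604492, 61.23389434814453), 26.056947708129883) ((658.440673828125, -77.53084564208984), 33.26722717285156)
scene lid_panel [0.6011 0.0294 0.2493] [ 0.514 -0.051  0.241] [0.684 0.119 0.257]
   2954 [0.5993 0.0295 0.2493] ((600.8255615234375, 32.5777587890625), (170.24063110351562, 163.9116668701172), 27.192033767700195) ((599.6156616210938, 34.275360107421875), 86.68217468261719)
top pedal_top [ 0.6622 -0.0787  0.0528] [ 0.634 -0.111  0.04 ] [ 0.696 -0.049  0.065]
   273 [ 0.6635 -0.0788  0.0524] ((661.6790161132812, -77.12506103515625), (55.27360534667969, 51.09355545043945), 29.238000869750977) ((663.2930908203125, -79.96942138671875), 33.0906982421875)
top lid_panel [0.6036 0.031  0.2502] [ 0.516 -0.046  0.24 ] [0.683 0.12  0.259]
   3028 [0.6011 0.0313 0.2502] ((600.6639404296875, 33.33820343017578), (168.1048583984375, 161.649169921875), 29.604677200317383) ((599.877685546875, 36.619869232177734), 85.03446197509766)
```

The bin's front points about −62° in world. The stone stands close to the tread. Next I check how much room the arm leaves for the lid's sweep.

```bash
python3 - <<'E'
from h import *
o=bot.get_obs(); t=o['eef_pos']
for c in ["scene","top"]:
    d=np.load(f"pics/{c}0.npy"); p=pts(c,d)
    # points along base->tcp direction
    u=t[:2]/np.linalg.norm(t[:2]); n=np.array([-u[1],u[0]])
    s=p[:,:2]@u; w=p[:,:2]@n
    m=(abs(w)<.12)&(p[:,2]>.03)
    for a in np.arange(-.1,.85,.05):
        k=m&(s>=a)&(s<a+.05)
        if k.sum()>8: print(c,round(a,2),k.sum(),'z',np.percentile(p[k,2],[2,50,98]).round(3),'w',np.percentile(w[k],[2,98]).round(3))
    q=p[(abs(p[:,0]-.72)<.2)&(abs(p[:,1]+.12)<.1)&(p[:,2]>.015)&(p[:,2]<.1)]
    s=q[(q[:,0]>.69)]; 
    print('stone',s[s[:,2]>.02].min(0),s.max(0)) if len(s) else 0
    print([ (l,[(round(x['p'],2),x['xy']) for x in bot.find_in(c,l)][:1]) for l in ["stone"]])
E
```

```text
scene -0.1 67 z [0.287 0.325 0.335] w [0.024 0.062]
scene -0.05 540 z [0.033 0.343 0.355] w [0.028 0.072]
scene 0.0 888 z [0.036 0.332 0.374] w [0.033 0.072]
scene 0.05 794 z [0.032 0.212 0.381] w [-0.003  0.069]
stone [ 0.6904057  -0.16584887  0.0202399 ] [ 0.80595764 -0.07532598  0.06451174]
[('stone', [(0.78, [323.9, 201.9])])]
top -0.1 16 z [0.03  0.058 0.17 ] w [0.03  0.055]
top -0.05 275 z [0.032 0.138 0.281] w [0.05  0.075]
top 0.0 570 z [0.034 0.187 0.335] w [0.048 0.072]
top 0.05 471 z [0.031 0.155 0.319] w [-0.023  0.069]
top 0.35 320 z [0.678 0.717 0.741] w [0.008 0.027]
top 0.4 828 z [0.668 0.714 0.732] w [-0.024  0.023]
top 0.45 1111 z [0.645 0.695 0.717] w [-0.045  0.027]
top 0.5 1030 z [0.62  0.67  0.692] w [-0.042  0.031]
top 0.55 956 z [0.577 0.645 0.667] w [-0.036  0.037]
top 0.6 1226 z [0.29  0.474 0.638] w [-0.012  0.045]
top 0.65 510 z [0.331 0.457 0.586] w [0.017 0.05 ]
top 0.7 105 z [0.253 0.307 0.351] w [-0.001  0.015]
stone [ 0.69004955 -0.16307089  0.02032515] [ 0.79983454 -0.06770362  0.06820299]
[('stone', [(0.84, [323.2, 159.2])])]
```

```bash
python3 -m creep '[[[-0.8,-1.4,0,0,0,0,0],[-2.4,-4.2,0,0,0,0,0],[-4.6,-8.3,0,0,0,0,0],[-6.8,-12.4,0,0,0,0,0],[-9.1,-16.5,0,0,0,0,0],[-11.4,-20.6,0,0,0,0,0],[-13.7,-24.7,0,0,0,0,0],[-16,-28.8,0,0,0,0,0],[-18.2,-33,0,0,0,0,0],[-20,-36.5,0,0,0,0,0]]]' 20
python3 -m creep '[[[-2,-4,0,0,0,0,0],[-4,-8,0,0,0,0,0],[-6,-11.5,0,0,-0.03,0,0],[-7.7,-14.5,0,0,-0.06,0,0],[-9,-16.6,0,0,-0.1,0,0],[-9.8,-17.8,0,0,-0.13,0,0],[-10.2,-18.4,0,0,-0.15,0,0],[-10.3,-18.4,0,0,-0.15,0,0],[-10.3,-18.4,0,0,-0.15,0,0]]]'
python3 - <<'E'
from h import *
o=bot.get_obs(); t=o['eef_pos']; w,x,y,z=o['tool_rot']
from scipy.spatial.transform import Rotation as R
M=R.from_quat([x,y,z,w]).as_matrix(); print(o['t'],t,M.round(3).tolist(),o['contact_force'],o['gripper_width'])
print('to go (cm, tool):',(M.T@(np.array([.657,-.0915,.08])-t)*100).round(2))
for c in ["scene","top"]:
    im,d=bot.read_camera(c); cv2.imwrite(f"pics/{c}1.png",im)
    r=bot.silhouettes(c,"stone")
    if r:
        p=pts(c,d,cv2.erode(r[0]['mask'].astype(np.uint8),np.ones((3,3)))>0); print(c,r[0]['p'],p.mean(0),p.min(0),p.max(0))
E
```

```text
t: 1.75
eef_pos: [0.5378, -0.2631, 0.2316]
tool_rot: [-0.0, 0.849, -0.528, 0.0]
contact_force: [-0.1, 0.1, 0.9]
gripper_width: 0.003
t: 2.88
eef_pos: [0.6562, -0.0939, 0.2314]
tool_rot: [-0.039, 0.846, -0.528, -0.063]
contact_force: [0.1, 0.9, 0.4]
gripper_width: 0.003
2.875 [ 0.65615815 -0.09390202  0.23136874] [[0.433, -0.899, -0.066], [-0.889, -0.438, 0.134], [-0.149, 0.0, -0.989]] [0.05113476 0.86291485 0.3577883 ] 0.0031637161064268934
to go (cm, tool): [ 2.08 -0.19 14.99]
top 0.61 [ 0.76510042 -0.09336205  0.0515182 ] [ 0.73611109 -0.10873823  0.03286206] [ 0.79318978 -0.07818594  0.06659891]
```

View pics/scene1.png

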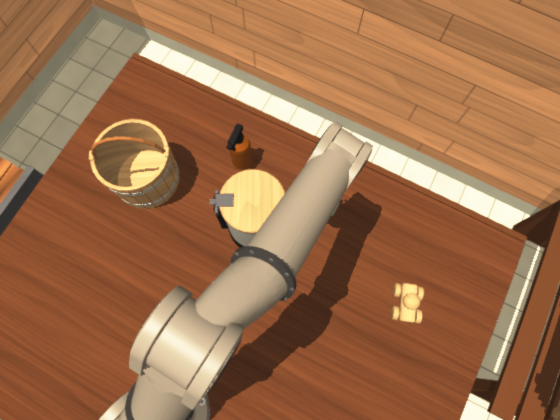

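View pics/top1.png

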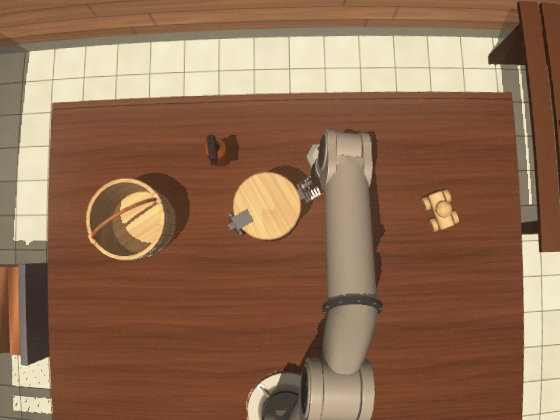

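```bash
python3 - <<'E'
from h import *
# stone from first pictures: depth blob near pixel
for c,(u,v) in {"scene":(324,202),"top":(323,157)}.items():
    d=np.load(f"pics/{c}0.npy"); m=np.zeros(d.shape,bool); m[v-22:v+22,u-18:u+20]=1
    p=pts(c,d,m); p=p[p[:,2]>.015]; p=p[(p[:,0]>.69)]
    print(c,p.min(0).round(3),p.max(0).round(3),p.mean(0).round(3))
E
```

```text
scene [ 0.691 -0.166  0.017] [ 0.806 -0.076  0.065] [ 0.753 -0.124  0.049]
top [ 0.692 -0.163  0.018] [ 0.8   -0.073  0.068] [ 0.755 -0.12   0.051]
```

The forearm passes in front of the bin, with the hinge side free. I lower the closed fingertips to about 28 mm above the tread.

```bash
python3 -m creep '[[[0.3,0,2,0,0,0,0],[0.7,0,5,0,0,0,0],[1.1,-0.1,8,0,0,0,0],[1.5,-0.2,11,0,0,0,0],[1.8,-0.2,13,0,0,0,0],[2,-0.2,14.3,0,0,0,0],[2.1,-0.2,15,0,0,0,0],[2.1,-0.2,15,0,0,0,0]]]'
python3 - <<'E'
from h import *
o=bot.get_obs(); t=o['eef_pos']; w,x,y,z=o['tool_rot']
from scipy.spatial.transform import Rotation as R
M=R.from_quat([x,y,z,w]).as_matrix(); print(o['t'],t,o['contact_force'])
print('down 1cm in tool:',M.T@[0,0,-1]); print('to go',(M.T@(np.array([.657,-.0915,.055])-t)*100).round(2))
for c in ["scene","top"]:
    im,d=bot.read_camera(c); cv2.imwrite(f"pics/{c}2.png",cv2.resize(im[120:270,180:400],None,fx=3.5,fy=3.5))
E
```

```text
t: 4.08
eef_pos: [0.6579, -0.0907, 0.0799]
tool_rot: [-0.04, 0.846, -0.528, -0.063]
contact_force: [-0.5, -0.4, -0.0]
gripper_width: 0.003
4.075 [ 0.65786029 -0.09071739  0.07993204] [-0.53417548 -0.41411296 -0.01711279]
down 1cm in tool: [1.49337871e-01 2.20834700e-04 9.88786201e-01]
to go [0.4  0.11 2.46]
```

View pics/top2.png

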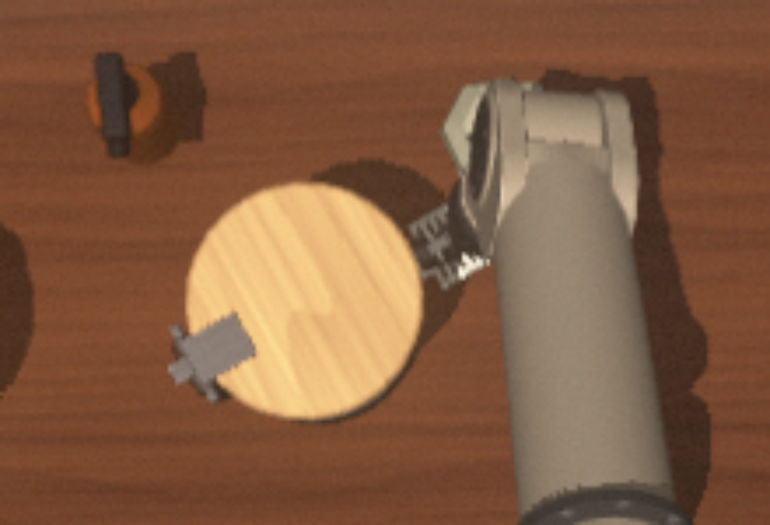

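View pics/scene2.png

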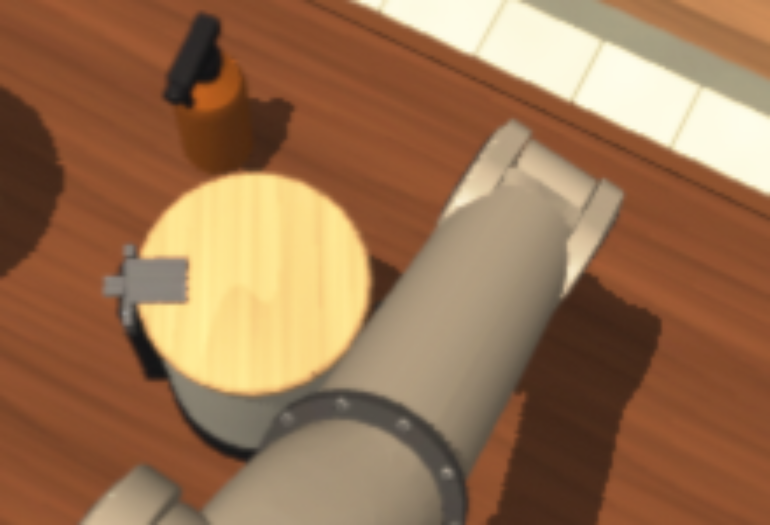

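The fingertips are over the outer half of the tread (top crop, about (450,255)), and the lid is clear of the arm. Now I go down to contact.

```bash
python3 -m creep '[[[0.1,0,0.7,0,0,0,0],[0.2,0,1.3,0,0,0,0],[0.3,0.1,1.9,0,0,0,0],[0.36,0.1,2.3,0,0,0,0],[0.4,0.1,2.6,0,0,0,0],[0.42,0.1,2.75,0,0,0,0],[0.44,0.1,2.9,0,0,0,0],[0.45,0.1,3,0,0,0,0],[0.47,0.1,3.1,0,0,0,0]]]'

```

```text
t: 5.3
eef_pos: [0.6571, -0.092, 0.0498]
tool_rot: [-0.039, 0.846, -0.528, -0.063]
contact_force: [-2.9, -0.8, 9.2]
gripper_width: -0.003
```

```bash
python3 -m creep '[[[0.02,0,0.1,0,0,0,0],[0.04,0,0.25,0,0,0,0],[0.06,0,0.4,0,0,0,0],[0.08,0,0.55,0,0,0,0],[0.11,0,0.7,0,0,0,0],[0.13,0,0.85,0,0,0,0],[0.15,0,1,0,0,0,0],[0.17,0,1.15,0,0,0,0],[0.2,0,1.3,0,0,0,0],[0.21,0,1.4,0,0,0,0]]]'
python3 - <<'E'
from h import *
im,d=bot.read_camera("top"); cv2.imwrite("pics/top3.png",im)
im,d=bot.read_camera("scene"); cv2.imwrite("pics/scene3.png",im)
E
```

```text
t: 6.55
eef_pos: [0.6578, -0.0933, 0.0356]
tool_rot: [-0.039, 0.846, -0.529, -0.062]
contact_force: [-1.8, -3.6, 6.9]
gripper_width: -0.0
```

View pics/top3.png

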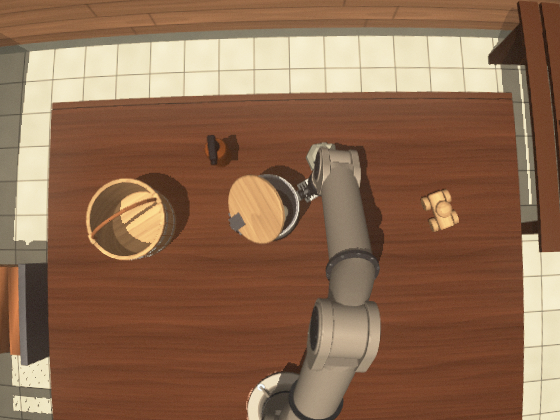

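View pics/scene3.png

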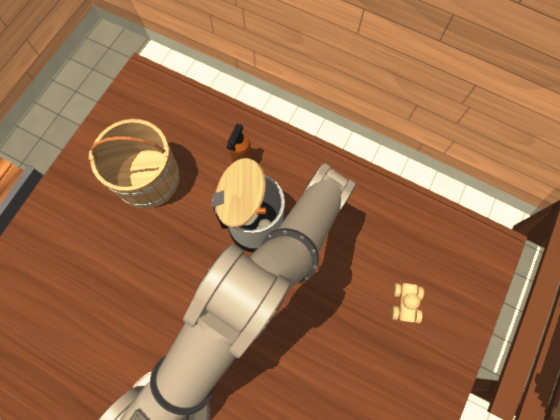

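The lid is roughly half open, seen in both views (top: around (256,210)). I continue to near the stop.

```bash
python3 -m creep '[[[0.02,0,0.15,0,0,0,0],[0.04,0,0.3,0,0,0,0],[0.06,0,0.45,0,0,0,0],[0.09,0,0.6,0,0,0,0],[0.11,0,0.75,0,0,0,0],[0.13,0,0.9,0,0,0,0],[0.15,0,1.05,0,0,0,0],[0.17,0,1.2,0,0,0,0],[0.2,0,1.35,0,0,0,0],[0.22,0,1.5,0,0,0,0]]]'
python3 -m creep '[[[0.02,0,0.1,0,0,0,0],[0.03,0,0.2,0,0,0,0],[0.04,0,0.25,0,0,0,0]]]'
```

```text
t: 7.9
eef_pos: [0.6573, -0.0911, 0.0194]
tool_rot: [-0.04, 0.846, -0.528, -0.063]
contact_force: [1.6, -2.9, 3.8]
gripper_width: 0.002
t: 8.28
eef_pos: [0.6575, -0.0911, 0.0187]
tool_rot: [-0.04, 0.846, -0.528, -0.063]
contact_force: [-4.1, -3.3, 19.6]
gripper_width: 0.004
```

Force jumped to 20 N, so the tread is at its stop. I ease off slightly, then check and hold.

```bash
python3 -m creep '[[[0,0,-0.03,0,0,0,0],[0,0,-0.03,0,0,0,0],[0,0,-0.03,0,0,0,0],[0,0,-0.03,0,0,0,0]]]'
python3 - <<'E'
from h import *
im,d=bot.read_camera("top"); cv2.imwrite("pics/top4.png",im)
r=bot.silhouettes("top","lid_panel"); print([(x['p'],x['xy']) for x in r])
def ang(c,d,r):
    p=pts(c,d,cv2.erode(r[0]['mask'].astype(np.uint8),np.ones((3,3)))>0); print(p.min(0),p.max(0))
    f=np.array([.47,-.883,0]); q=np.c_[p@f,p[:,2]]; q-=q.mean(0); print('pitch',np.linalg.svd(q,full_matrices=False)[2][0])
if r: ang("top",d,r)
im,d=bot.read_camera("scene"); cv2.imwrite("pics/scene4.png",im)
r=bot.silhouettes("scene","lid_panel")
if r: ang("scene",d,r)
E
```

```text
t: 8.78
eef_pos: [0.6574, -0.0911, 0.0188]
tool_rot: [-0.04, 0.846, -0.528, -0.063]
contact_force: [-2.6, -3.8, 16.1]
gripper_width: -0.001
[(0.75, [236.9, 219.8])]
[0.48628303 0.06502836 0.28372777] [0.63194168 0.15126711 0.42052691]
pitch [0.23519452 0.97194832]
[0.48305498 0.0613296  0.33252754] [0.61927191 0.13135694 0.41983654]
pitch [0.16957235 0.98551774]
```

View pics/scene4.png

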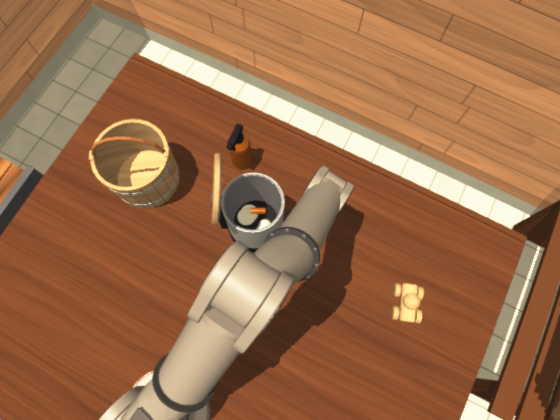

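View pics/top4.png

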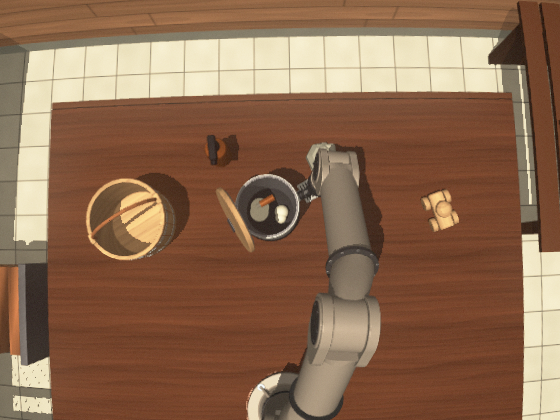

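The lid stands almost vertical (about 1.37 rad) and the inside shows in both views (top: (268,207)). The bin has not moved. I hold for the rest of the three seconds.

```bash
python3 -m creep '[[[0,0,0,0,0,0,0],[0,0,0,0,0,0,0],[0,0,0,0,0,0,0],[0,0,0,0,0,0,0],[0,0,0,0,0,0,0],[0,0,0,0,0,0,0],[0,0,0,0,0,0,0],[0,0,0,0,0,0,0],[0,0,0,0,0,0,0],[0,0,0,0,0,0,0]]]'
python3 -m creep '[[[0,0,0,0,0,0,0],[0,0,0,0,0,0,0],[0,0,0,0,0,0,0],[0,0,0,0,0,0,0],[0,0,0,0,0,0,0],[0,0,0,0,0,0,0],[0,0,0,0,0,0,0],[0,0,0,0,0,0,0]]]'
python3 -m creep '[[[-0.01,0,-0.05,0,0,0,0],[-0.02,0,-0.1,0,0,0,0],[-0.03,0,-0.18,0,0,0,0],[-0.04,0,-0.26,0,0,0,0],[-0.05,0,-0.34,0,0,0,0],[-0.06,0,-0.42,0,0,0,0],[-0.07,0,-0.5,0,0,0,0],[-0.09,0,-0.58,0,0,0,0],[-0.1,0,-0.66,0,0,0,0],[-0.11,0,-0.74,0,0,0,0]]]'
```

```text
t: 10.22
eef_pos: [0.6575, -0.0911, 0.0189]
tool_rot: [-0.04, 0.846, -0.528, -0.063]
contact_force: [-2.1, -2.8, 17.1]
gripper_width: 0.0
t: 11.22
eef_pos: [0.6574, -0.0912, 0.0188]
tool_rot: [-0.04, 0.846, -0.528, -0.063]
contact_force: [-2.5, -3.7, 16.8]
gripper_width: 0.001
t: 12.48
eef_pos: [0.6568, -0.0906, 0.0245]
tool_rot: [-0.04, 0.846, -0.528, -0.064]
contact_force: [-0.1, 1.3, 3.7]
gripper_width: -0.0
```

```bash
python3 -m creep '[[[-0.01,0,-0.08,0,0,0,0],[-0.02,0,-0.16,0,0,0,0],[-0.04,0,-0.24,0,0,0,0],[-0.05,0,-0.32,0,0,0,0],[-0.06,0,-0.4,0,0,0,0],[-0.07,0,-0.48,0,0,0,0],[-0.08,0,-0.56,0,0,0,0],[-0.1,0,-0.64,0,0,0,0],[-0.11,0,-0.72,0,0,0,0],[-0.12,0,-0.8,0,0,0,0]]]'
python3 -m creep '[[[-0.01,0,-0.08,0,0,0,0],[-0.02,0,-0.16,0,0,0,0],[-0.04,0,-0.24,0,0,0,0],[-0.05,0,-0.32,0,0,0,0],[-0.06,0,-0.4,0,0,0,0],[-0.07,0,-0.48,0,0,0,0],[-0.08,0,-0.55,0,0,0,0],[-0.09,0,-0.62,0,0,0,0],[-0.1,0,-0.69,0,0,0,0],[-0.11,0,-0.75,0,0,0,0]]]'
```

```text
t: 13.72
eef_pos: [0.6567, -0.0906, 0.0327]
tool_rot: [-0.04, 0.846, -0.528, -0.064]
contact_force: [-0.3, 4.3, 5.3]
gripper_width: -0.001
t: 14.98
eef_pos: [0.6565, -0.0901, 0.0403]
tool_rot: [-0.04, 0.846, -0.528, -0.064]
contact_force: [-0.6, 5.3, 7.0]
gripper_width: -0.001
```

```bash
python3 -m creep '[[[-0.01,0,-0.05,0,0,0,0],[-0.02,0,-0.1,0,0,0,0],[-0.02,0,-0.15,0,0,0,0],[-0.03,0,-0.2,0,0,0,0],[-0.04,0,-0.25,0,0,0,0],[-0.04,0,-0.3,0,0,0,0],[-0.05,0,-0.35,0,0,0,0],[-0.06,0,-0.4,0,0,0,0],[-0.07,0,-0.45,0,0,0,0],[-0.07,0,-0.5,0,0,0,0]]]'
python3 -m creep '[[[-0.01,0,-0.05,0,0,0,0],[-0.02,0,-0.1,0,0,0,0],[-0.02,0,-0.15,0,0,0,0],[-0.03,0,-0.2,0,0,0,0],[-0.04,0,-0.25,0,0,0,0],[-0.04,0,-0.3,0,0,0,0],[-0.05,0,-0.34,0,0,0,0],[-0.06,0,-0.38,0,0,0,0],[-0.06,0,-0.42,0,0,0,0],[-0.07,0,-0.46,0,0,0,0]]]'
```

```text
t: 16.23
eef_pos: [0.6562, -0.0896, 0.0453]
tool_rot: [-0.04, 0.846, -0.528, -0.065]
contact_force: [-1.5, 5.7, 6.6]
gripper_width: -0.002
t: 17.48
eef_pos: [0.6559, -0.0891, 0.0499]
tool_rot: [-0.04, 0.846, -0.527, -0.065]
contact_force: [-2.6, 6.8, 7.4]
gripper_width: -0.001
```

```bash
python3 -m creep '[[[0,0,-0.03,0,0,0,0],[-0.01,0,-0.06,0,0,0,0],[-0.01,0,-0.09,0,0,0,0],[-0.02,0,-0.12,0,0,0,0],[-0.02,0,-0.15,0,0,0,0],[-0.03,0,-0.18,0,0,0,0],[-0.03,0,-0.21,0,0,0,0],[-0.04,0,-0.24,0,0,0,0],[-0.04,0,-0.27,0,0,0,0],[-0.05,0,-0.3,0,0,0,0]]]'
python3 - <<'E'
from h import *
im,d=bot.read_camera("scene"); cv2.imwrite("pics/scene5.png",cv2.resize(im[120:270,180:400],None,fx=3.5,fy=3.5))
r=bot.silhouettes("scene","lid_panel")
p=pts("scene",d,cv2.erode(r[0]['mask'].astype(np.uint8),np.ones((5,5)))>0)
A=np.c_[p[:,:2]-[.6,.034],np.ones(len(p))]; k=np.linalg.lstsq(A,p[:,2],rcond=None)[0]; print('slope to front',k[:2]@[.47,-.883],k)
E
```

```text
t: 18.73
eef_pos: [0.6558, -0.089, 0.0529]
tool_rot: [-0.04, 0.846, -0.527, -0.065]
contact_force: [-3.0, 6.6, 7.3]
gripper_width: 0.002
slope to front 0.05557235877026879 [ 0.02542344 -0.04940356  0.25462864]
```

View pics/scene5.png

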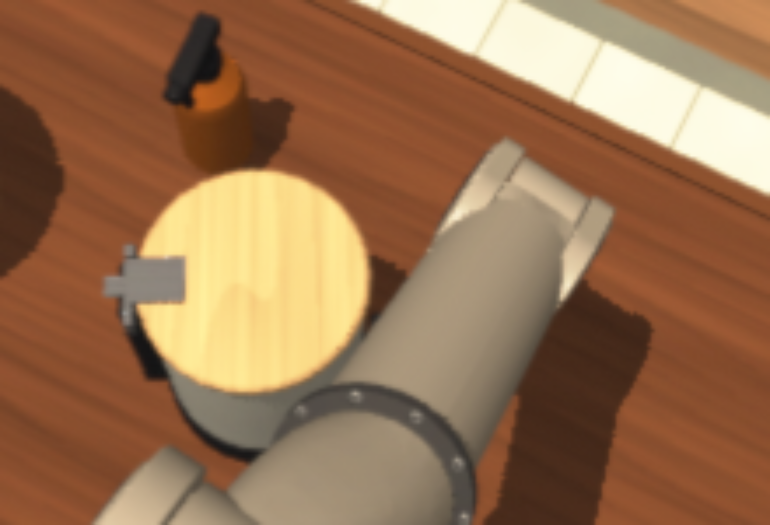

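The lid is still about 0.05 rad open, roughly 1–1.5 mm at the tread. I continue slowly.

```bash
python3 -m creep '[[[0,0,-0.02,0,0,0,0],[-0.01,0,-0.04,0,0,0,0],[-0.01,0,-0.06,0,0,0,0],[-0.01,0,-0.08,0,0,0,0],[-0.02,0,-0.1,0,0,0,0],[-0.02,0,-0.12,0,0,0,0],[-0.02,0,-0.14,0,0,0,0],[-0.02,0,-0.16,0,0,0,0],[-0.03,0,-0.18,0,0,0,0],[-0.03,0,-0.2,0,0,0,0]]]'
python3 -m creep '[[[0,0,-0.02,0,0,0,0],[-0.01,0,-0.04,0,0,0,0],[-0.01,0,-0.06,0,0,0,0],[-0.01,0,-0.08,0,0,0,0],[-0.02,0,-0.1,0,0,0,0],[-0.02,0,-0.12,0,0,0,0],[-0.02,0,-0.14,0,0,0,0],[-0.02,0,-0.16,0,0,0,0],[-0.03,0,-0.18,0,0,0,0],[-0.03,0,-0.2,0,0,0,0]]]'
```

```text
t: 20.08
eef_pos: [0.6563, -0.0906, 0.0547]
tool_rot: [-0.04, 0.846, -0.528, -0.064]
contact_force: [-0.8, 3.8, 5.2]
gripper_width: 0.001
t: 21.32
eef_pos: [0.6569, -0.0911, 0.0569]
tool_rot: [-0.04, 0.846, -0.528, -0.064]
contact_force: [0.3, -0.0, 0.1]
gripper_width: -0.002
```

Contact is gone with the pedal fully up. I retract up and away from the bin.

```bash
python3 -m creep '[[[-0.05,0,-0.5,0,0,0,0],[-0.2,0,-1.5,0,0,0,0],[-0.4,0,-3,0,0,0,0],[-0.6,0,-5,0,0,0,0],[-0.8,0,-8,0,0,0,0],[-0.8,0,-11,0,0,0,0],[-0.8,0,-14,0,0,0,0],[-0.8,0,-17,0,0,0,0],[-0.8,0,-19,0,0,0,0],[-0.8,0,-20,0,0,0,0]]]'
python3 -m creep '[[[1,0,0,0,0,0,0],[3,0,0,0,0,0,0],[6,0,0,0,0,0,0],[9,0,0,0,0,0,0],[12,0,0,0,0,0,0],[15,0,0,0,0,0,0],[17,0,0,0,0,0,0],[18,0,0,0,0,0,0],[18,0,0,0,0,0,0],[18,0,0,0,0,0,0]]]'
python3 - <<'E'
from h import *
for c in ["scene","top"]:
    im,d=bot.read_camera(c); cv2.imwrite(f"pics/{c}6.png",im)
    for l,zt in [("lid_panel",.25),("pedal_top",.052)]:
        r=bot.silhouettes(c,l)
        if not r: continue
        p=pts(c,d,cv2.erode(r[0]['mask'].astype(np.uint8),np.ones((3,3)))>0); q=p[abs(p[:,2]-zt)<.015]
        A=np.c_[q[:,:2]-[.6,.034],np.ones(len(q))]; k=np.linalg.lstsq(A,q[:,2],rcond=None)[0]
        print(c,l,r[0]['p'],'slope',(k[:2]@[.47,-.883]).round(3),q.mean(0).round(4),[round(v,1) for v in cv2.minEnclosingCircle((q[:,:2]*1000).astype(np.float32))[0]])
print(bot.get_obs()['contact_force'])
E
```

```text
t: 22.58
eef_pos: [0.6671, -0.1112, 0.2586]
tool_rot: [-0.04, 0.846, -0.528, -0.062]
contact_force: [0.3, -0.9, 0.2]
gripper_width: 0.002
t: 23.82
eef_pos: [0.7447, -0.2699, 0.2289]
tool_rot: [-0.04, 0.846, -0.528, -0.064]
contact_force: [-0.0, 0.2, 0.8]
gripper_width: 0.0
scene lid_panel 0.72 slope 0.001 [0.5993 0.0288 0.2492] [598.1, 33.5]
scene pedal_top 0.94 slope 0.197 [ 0.6604 -0.0781  0.0505] [661.9, -78.4]
top lid_panel 0.66 slope -0.0 [0.6015 0.0317 0.2503] [599.4, 35.3]
top pedal_top 0.7 slope 0.142 [ 0.6603 -0.0787  0.0519] [661.4, -79.9]
[-0.0601569  -0.36065593 -0.62506564]
```

View pics/top6.png

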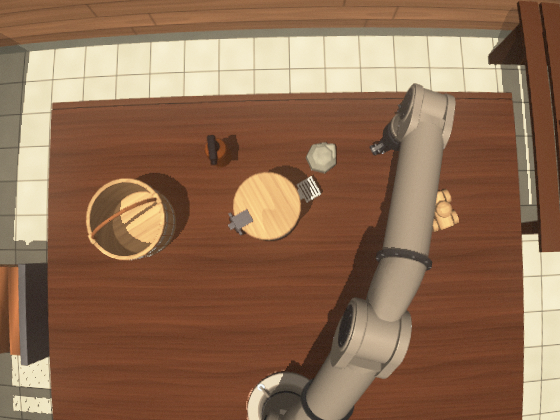

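View pics/scene6.png

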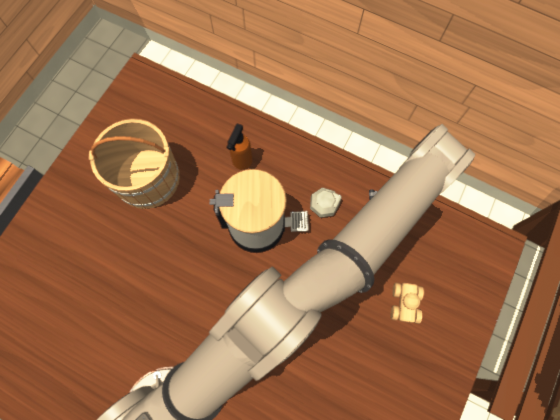

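The lid is flat and shut (top (268,206)), and the bin, pedal, stone (321,157) and other things are where they started. The hand is clear.

```bash
python3 -c "
from station import bot
print(bot.hand_in())"
```

```text
the job is handed in; nothing more can be done
None
```

I pressed the pedal with closed fingertips to its stop, where the upward force on the fingers peaked at about 20 N in the readings after each move. The lid stood wide open at about 1.37 rad, and I held it there for about 3 s. I then let the pedal up over about 10 s, slowing towards the end, and withdrew the hand; the job was handed in at about 24 s of robot time.

**Lid and contact:** the last pictures show the lid flat and shut (slope 0.00 in both cameras). The wrist force is back to noise.

**Bin and pedal:** their measured positions match the start to within about 2 mm, which is measurement scatter.

**Other things:** the bucket, spray bottle, stone and massager look unmoved in the pictures; I did not measure them again.

No check failed or disagreed, except that the stone went undetected once in the scene camera while the arm covered it. I did not measure the lid's closing speed directly. Only the readings between steps show that the fingertips kept contact until it was almost shut.

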